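Put the caramels away in the slanted sweet jar

ROBOT

A 6-joint arm with a two-finger parallel gripper is mounted at the origin on the work surface. World frame = base frame: x ahead of the robot, y to its left, z up, the work surface at z = 0. Lengths are in m, angles in rad, forces in N, time in s.
With the tool pointing down it reaches from about 0.3 to 0.775 m from the base axis. Payload 14.6 kg.
Tool frame: the origin (TCP) lies at the centre of the arm's flange, where the gripper is bolted on; the fingertips stand 173 mm ahead of it and the grasp point (between the pads) lies 155 mm ahead of it; z points along the fingers, y is the direction in which the jaws open and shut (so a half turn about z gives the same grasp; the last joint's range is limited). The gripper opens to 85 mm and grips with 20 to 120 N. Pads are 22 mm wide; open, the fingers measure 114 mm over their backs; the gripper's body (76 mm by 85 mm) begins 54 mm behind the grasp point. The pads swing forward as they close: fully open they stand 13 mm farther back than shut.
Start: joints at [-1.18, 0.3, 1.521, -0, 1.321, -0.067], TCP at [0.243, -0.493, 0.405] pointing down, gripper open.
Joint ranges: [-3.03, 3.03], [-0.79, 2.21], [0.23, 2.52], [-1.04, 4.18], [0, 3.07], [-2.55, 2.55]. Speed limits (rad/s): [2.22, 2.22, 2.57, 3.14, 3.14, 3.14].

INTERFACE

Orientations are given as a unit quaternion [x, y, z, w].
In Python, from cell import r, kin, vision, order, current_time_s, current_joint_positions, current_joint_velocities, current_effort, current_tool_pos, current_ee_rot, current_force, current_torque, current_grip_width gives the robot as it stands. The module is installed in compiled form; this text tells all that it offers. Calls block until the motion is done:
- r.move_to(position, orientation): joint-space move of the TCP to a pose.
- r.line_to(position, attitude=None, velocity=0.15): straight line of the TCP; attitude=None keeps the orientation; velocity is the mean speed in m/s.
- r.move_j(angles): joint-space move.
- r.move_gripper(opening): opening from 0.0 (shut) to 1.0 (fully open); the grip force is fixed at half the most; returns when the fingers have stopped.
- r.wait(seconds).
- kin.solve_ik(position, orientation): joint angles nearest the present ones, or None.
- vision.camera(name): name is "scene" or "top"; returns the picture (400x640x3 uint8, red, green, blue); there is no depth.
- vision.camera_info(name): a dict with "fx", "fy", "cx", "cy" (pixels), "dist" ([k1, k2, p1, p2, k3] as OpenCV has them; the pictures are not rectified), "view" (4x4, takes a point from world to camera coordinates). Camera axes: x right, y down, z forward; pixel columns grow to the right and rows downward; lengths in m; the calibration is good to about 2 mm. A picture is of the moment at which its call begins. camera_info takes no time and is no camera call.
A pose or a line that the arm cannot do raises r.IKError and nothing moves.
- order.job_done(): hands the job in, once; it reports no verdict.
Readings, each from a call of its own:
- current_time_s(): time.
- current_joint_positions(): joint angles.
- current_joint_velocities(): joint speeds.
- current_effort(): joint torques, N m.
- current_tool_pos(): TCP position.
- current_ee_rot(): TCP orientation.
- current_force(): force on the tool from outside, world axes, zero at the start.
- current_torque(): the same for the moment, N m.
- current_grip_width(): opening from 0.0 (shut) to 1.0 (fully open).
Only numpy, scipy, OpenCV 4.12 (cv2) and the standard library are available. Lean on these libraries where they do the work, as an engineer would, in place of code of your own. Each camera call takes 0.05 s, during which the arm holds its last target. There are 200 camera calls.

TASK

Put the small carton of caramels that was left out on the desk away in the glass sweet jar under the shelf: lift the jar's lid off by its knob, drop the carton in through the open mouth, and gently put the lid back so that it sits flush, all the way down in the mouth. Don't shove or tip the jar, don't drop or bang the lid on the glass, and leave everything else on the desk where it is.

Things in the scene. Friction and masses are not known exactly. Their poses are not given: they have to be found in the camera images.
- jar: Clear square glass sweet jar, 1.6 kg, standing loose on the drawer unit, 170 deep (x) x 150 wide (y) x 200 high. Origin: centre of its underside. Its front (-x) wall is 132 high; from there a slope rises back at 30 degrees to the flat top, and the round mouth is in the slope. Walls 5 thick, inner floor 10 up. Two cartons like the one on the desk already lie flat inside, room above.
- jar_mouth (a point): Centre of the mouth, in the plane of its rim, 32 before and 175 above the jar's origin (235 above the desk). z points straight out of the mouth: up and to the jar's front (jar -x), 30 degrees from vertical; y is the jar's y, level. The rim is a glass collar, 104 inside, 116 outside, 10 proud of the slope.
- lid: The jar's loose lid, 0.16 kg: steel disc 120 across, 6 thick; plug 95 across, 9 deep below it (4.5 play all round in the collar); round knob on top. Origin: centre of the disc's underside, z out through the knob. On the jar, the origin is at jar_mouth (it may slip 5 down the slope), z axes agree; it lifts straight out along z. Laid knob up on the desk it stands on the plug, origin 9 up.
- lid_knob (a point): On the lid's axis, 18 above the lid's origin, in the middle of the height of the knob: a plain upright cylinder 26 in diameter that stands 24 high on the disc (from 6 to 30 above the lid's origin).
- carton: Small caramel carton lying flat on the open desk, 68 long (x) x 45 wide (y) x 18 high (z), about 60 g, rigid. Origin: centre of its underside.
- shelf: Fixed white desk shelf over the jar. Origin: on the desk under the middle of the board. Board 240 deep (x) x 900 wide (y), 18 thick, underside 400 above the desk; its front edge (x = -120) is nearly above the mouth. Small goods on it reach up to 150 higher. Tube frames (18 thick, 510 high) stand at y = 420 and -420, x = -90 and 90.
- organiser: Fixed flat white drawer unit on the desk under the shelf, 240 deep (x) x 320 wide (y) x 60 high; the jar stands on it. Origin: centre of its underside.
- stapler: Black stapler, 130 long (x) x 34 wide x 52 high, a bystander on the open desk. Origin: centre of its underside.
- tape: Grey tape dispenser, 140 long (x) x 56 wide x 97 high, 0.7 kg, a bystander on the open desk. Origin: centre of its underside.
- bottle: Tea bottle, 66 across, 205 high, a bystander under the shelf. Origin: centre of its underside.
- mug: White mug, 82 across plus a handle to its +y side, 92 high, a bystander under the shelf. Origin: centre of its underside.
- mints: Flat round metal mint tin, 66 across, 22 high, a bystander. Origin: centre of its underside.
- marker: White marker with a black cap lying on the desk, 105 long (x), 23 thick, a bystander. Origin: under its middle.
Things that resemble listed ones, but are neither listed nor needed, are in the scene too. What is shaped like the carton but pink, purple or red is not meant.

How it is judged:
On the way, in this order (a step that is already met when the one before it is completed fails the run):
1. the lid is lifted off and well clear of the mouth (distance between lid and jar_mouth above 0.1 m), for 0.2 s.
2. the carton is inside the jar (x of carton in the frame of jar between -0.085 and 0.085 m and y of carton in the frame of jar between -0.075 and 0.075 m and z of carton in the frame of jar between 0 and 0.12 m), for 0.2 s.
3. the lid is back on, flush in the mouth (distance between lid and jar_mouth below 0.01 m and z of lid in the frame of jar_mouth below 0.004 m and angle between the z axis of lid and the z axis of jar_mouth, either way round below 0.07 rad), for 0.2 s.
At the end, for the whole second after the job is handed in: The carton lies at rest inside the jar; the lid is back in the mouth, its origin within 10 mm of the mouth's centre, no more than 4 mm proud of the rim and within 4 degrees of its plane, at rest and let go; the jar stands upright within 30 mm of where it stood (all of step 2 and all of step 3 and linear speed of each of lid, carton below 0.02 m/s and angle between jar's own z axis and vertical below 0.05 rad and distance of jar from where it was at the start of the episode below 0.03 m); the robot touches nothing.
It fails at once if the jar is shoved more than 30 mm or tipped by more than 8 degrees (distance of jar from where it was at the start of the episode above 0.03 m or angle between jar's own z axis and vertical above 0.14 rad).
It fails at once if the lid is banged or pressed on the jar with more than 40 N (contact force between lid and jar above 40 N).
It fails at once if the lid is dropped onto the jar from above instead of being set down (let go and falling faster than 0.2 m/s, 10 to 60 mm from its place) (distance between lid and jar_mouth between 0.01 and 0.06 m and contact force between the fingers and lid below 0.1 N and linear speed of lid above 0.2 m/s).
It fails at once if a bystander (stapler, tape dispenser, bottle, mug, mint tin, marker) is moved more than 30 mm (distance of any of stapler, tape, bottle, mug, mints, marker from where it was at the start of the episode above 0.03 m).
It also fails if it takes over 72 s, if anything falls off the work surface, if the arm or the gripper's body presses on something with over 40 N, if the wrist force passes 120 N, or if a joint passes its speed limit or range.

## Working session

There is one attempt and no reset: what is moved stays moved. The work goes in short steps, each a Python script; the robot and the scene stay as the last script left them, time stands still between calls to the robot, and variables do not carry over. Pictures are saved under pics/ and viewed, about 8 in all and at most 12, crops included, and the job is handed in when it is done.

```bash
ls; mkdir -p pics
python3 - <<'E'
from cell import *
import cv2,numpy as np
for n in("scene","top"):
    im=vision.camera(n); cv2.imwrite(f"pics/{n}0.png",im[:,:,::-1])
    i=vision.camera_info(n); print(n,{k:np.round(v,4).tolist() for k,v in i.items()}); V=np.array(i["view"]); print(-V[:3,:3].T@V[:3,3])
print(current_time_s())
E
```

```text
pics
scene {'fx': 388.3512, 'fy': 388.3512, 'cx': 313.1887, 'cy': 196.3229, 'dist': [0.0091, 0.0, 0.0, 0.0, 0.0], 'view': [[-0.9191, -0.394, 0.0022, 0.4644], [-0.29, 0.6728, -0.6806, 0.308], [0.2667, -0.6262, -0.7327, 1.0893], [0.0, 0.0, 0.0, 1.0]]}
[0.22564759 0.65778958 1.00666363]
top {'fx': 389.5507, 'fy': 389.5507, 'cx': 318.4346, 'cy': 196.7591, 'dist': [-0.0505, 0.0, 0.0, 0.0, 0.0], 'view': [[0.1244, -0.9922, -0.0032, -0.1226], [-0.9715, -0.1211, -0.2036, 0.5703], [0.2016, 0.0285, -0.9791, 1.1456], [0.0, 0.0, 0.0, 1.0]]}
[ 0.33831243 -0.08514999  1.23729543]
0.1
```

View pics/scene0.png

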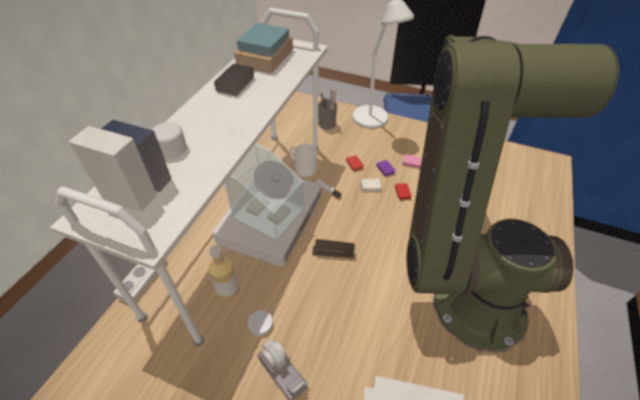

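View pics/top0.png

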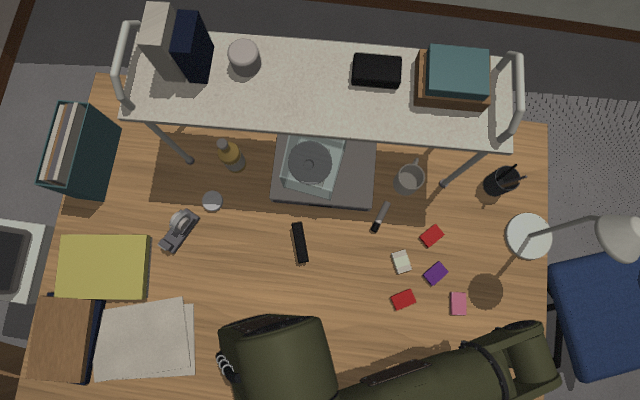

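Candidates for the carton (top picture): white (401,262), red (431,236), red (403,299), purple (435,273) and pink (458,303). Only the white one fits the description, and it is at about (371,185) in the scene picture. The jar and lid are at top (310,163) and scene (272,180). Next, close crops of both.

Run:
```python
import cv2
a=cv2.imread("pics/top0.png")[128:278,262:452]; cv2.imwrite("pics/topc.png",cv2.resize(a,None,fx=4,fy=4,interpolation=cv2.INTER_CUBIC))
a=cv2.imread("pics/scene0.png")[140:260,215:405]; cv2.imwrite("pics/scenec.png",cv2.resize(a,None,fx=4,fy=4,interpolation=cv2.INTER_CUBIC))
```

```text
(no output)
```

View pics/topc.png

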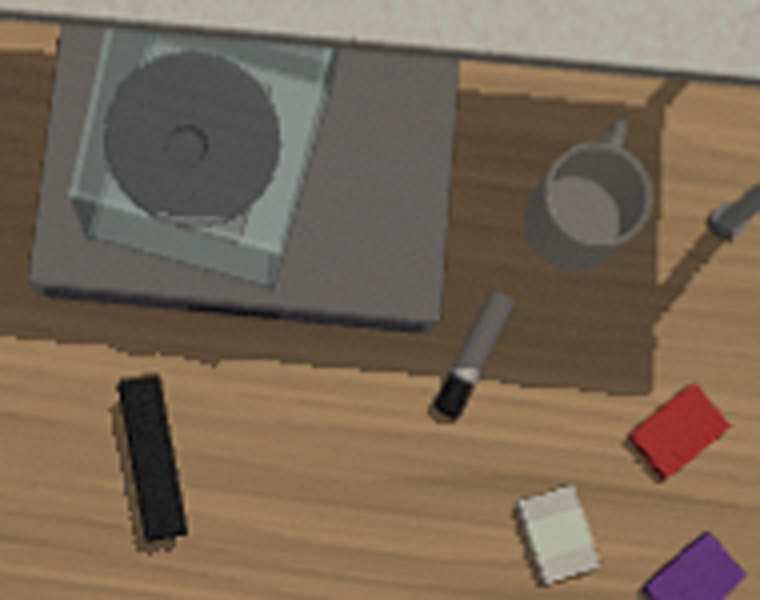

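View pics/scenec.png

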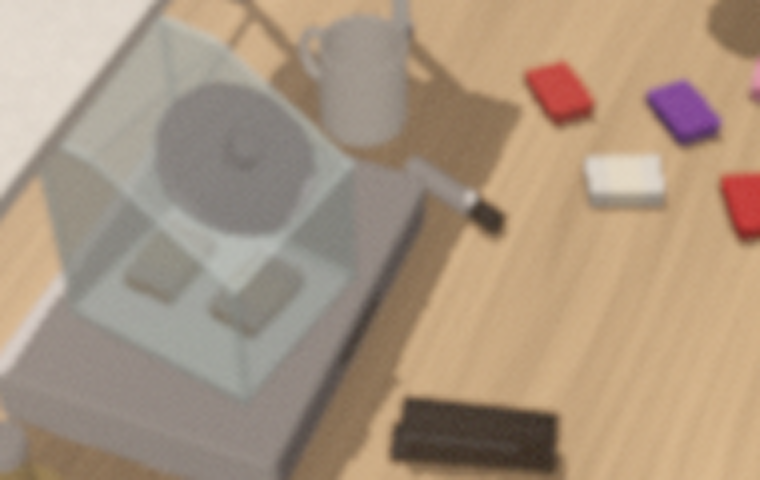

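The crops confirm it: the carton is the white one with a cream label, at crop (558,535), i.e. top pixel (401,262). The lid is in the mouth, the jar is turned slightly relative to the drawer unit, and the desk between the stapler and the carton is free. Next I'll fit the jar, lid and carton to the marked features.

```bash
cat > h.py <<'E'
import numpy as np,cv2
from cell import *
from scipy.optimize import least_squares
from scipy.spatial.transform import Rotation as R
A=np.array
def proj(n,P):
    i=vision.camera_info(n);V=A(i["view"]);K=A([[i["fx"],0,i["cx"]],[0,i["fy"],i["cy"]],[0,0,1.]])
    return cv2.projectPoints(np.atleast_2d(P).astype(float),cv2.Rodrigues(V[:3,:3])[0],V[:3,3],K,A(i["dist"],float))[0][:,0]
OFF={"top":(262,128),"scene":(215,140)}
def crop(n,P): return (proj(n,P)-OFF[n]+.5)*4-.5
def ray(n,px,z):   # full-picture pixel -> point at height z
    i=vision.camera_info(n);V=A(i["view"]);K=A([[i["fx"],0,i["cx"]],[0,i["fy"],i["cy"]],[0,0,1.]])
    u=cv2.undistortPoints(A([[px]],float),K,A(i["dist"],float))[0,0]
    d=V[:3,:3].T@A([u[0],u[1],1]);c=-V[:3,:3].T@V[:3,3];return c+d*(z-c[2])/d[2]
def rz(a): return R.from_euler('z',a).as_matrix()
M=R.from_euler('y',-30,degrees=True).as_matrix()   # mouth frame in jar
E
cat > fit.py <<'E'
from h import *
J={"top":[((72,192),(-85,75,132)),((283,250),(-85,-75,132)),((92,237),(-85,75,0)),((272,287),(-85,-75,0)),((333,48),(33,-75,200)),((105,30),(33,75,200))],
"scene":[((245,398),(-85,75,0)),((352,272),(-85,-75,0)),((235,292),(-85,75,132)),((352,163),(-85,-75,132)),((75,305),(85,75,0)),((60,147),(33,75,200)),((165,15),(33,-75,200))]}
t=np.linspace(0,2*np.pi,181);C=np.c_[.06*np.cos(t),.06*np.sin(t),0*t]
LE={"top":(104,280,52,225),"scene":(156,314,83,237)}
def disc(R3,o,n):
    q=crop(n,np.vstack([C+[0,0,h] for h in(0,.006)])@R3.T+o);return A([q[:,0].min(),q[:,0].max(),q[:,1].min(),q[:,1].max()])
def res(p,full=False):
    Rj=rz(p[2]);o=A([p[0],p[1],.06]);out=[]
    for n in J: out.append((crop(n,A([f[1] for f in J[n]])/1000@Rj.T+o)-A([f[0] for f in J[n]])).ravel())
    m=o+Rj@A([-.032,0,.175])+Rj@M@A([p[3],p[4],0])
    for n in LE: out.append(disc(Rj@M,m,n)-A(LE[n]))
    return out if full else np.concatenate(out)
s=least_squares(res,[.6,-.08,-.1,0,0],loss='soft_l1',f_scale=3)
print(s.x);[print(np.round(x,1).tolist()) for x in res(s.x,True)]
# carton
def cres(p):
    q=A([(-34,22.5,18),(-34,-22.5,18),(34,-22.5,18),(34,22.5,18)])/1000@rz(p[2]).T+[p[0],p[1],0]
    return np.concatenate([(crop("top",q)-CT).ravel(),(crop("scene",q)-CS).ravel()])
CT=A([(548,582),(600,562),(573,486),(519,502)]);CS=A([(663,153),(586,155),(588,197),(665,197)])
best=None
for k in range(4):
    CSk=np.roll(A([(663,153),(586,155),(588,197),(665,197)]),k,axis=0);CS=CSk
    c=least_squares(cres,[.4,-.3,.1])
    if best is None or c.cost<best.cost:best=c
print(best.x,best.cost,np.round(best.fun,1).tolist())
for nm,px in dict(stapler=(300,243),marker=(380,217),free=(345,275),tape=(180,232),mints=(212,201)).items(): print(nm,ray("top",px,0.01).round(3))
E
python3 fit.py
```

```text
[ 0.674255   -0.027535   -0.13970722 -0.00750397  0.00187823]
[1.6, -1.0, -0.3, -4.1, -1.5, -2.3, 5.3, -2.9, -1.7, 6.9, 8.2, -30.5]
[2.3, 4.8, 1.7, 2.4, -0.5, -3.5, -1.3, -5.0, -4.5, 7.4, 26.0, 8.7, 49.3, 19.4]
[-1.9, 0.4, -2.2, 2.2]
[-1.3, 3.6, -2.2, 0.4]
[ 0.42011688 -0.32981345  0.41963577] 76.08104663887285 [-2.4, 1.8, 0.5, 4.3, -1.5, -4.1, -1.9, -3.1, 2.4, -6.1, -2.2, 2.4, -0.1, 1.1, 2.9, -5.4]
stapler [ 0.437 -0.01   0.01 ]
marker [ 0.55  -0.252  0.01 ]
free [ 0.356 -0.162  0.01 ]
tape [0.423 0.374 0.01 ]
mints [0.535 0.289 0.01 ]
```

```bash
sed -i 's/,((333,48),(33,-75,200)),((105,30),(33,75,200))//; s/,((60,147),(33,75,200)),((165,15),(33,-75,200))//; s/,loss=.soft_l1.,f_scale=3/,loss="soft_l1",f_scale=3,bounds=([.5,-.2,-.4,-.0048,-.0045],[.8,.2,.2,.0001,.0045])/; s/\[.6,-.08,-.1,0,0\]/[.67,-.03,-.14,-.003,0]/' fit.py
cat >> fit.py <<'E'
Rj=rz(s.x[2]);m=A([*s.x[:2],.06])+Rj@A([-.032,0,.175]);Rm=Rj@M;lid=m+Rm@A([s.x[3],s.x[4],0])
np.savez("est.npz",jar=s.x[:3],m=m,Rm=Rm,lid=lid,carton=best.x);print("mouth",m,"lid",lid)
def q(Rx): return R.from_matrix(Rx).as_quat()
def tool(Rf,ang): # tool z = -frame z; tool y at ang in frame xy
    z=-Rf[:,2];y=Rf@A([np.cos(ang),np.sin(ang),0]);return np.c_[np.cross(y,z),y,z]
for a in np.radians([-135,-90,-45,0,45,90,135,180]):
    T=tool(Rm,a);o=[]
    for d in(.181,.27,.33):
        j=kin.solve_ik((lid+Rm[:,2]*d).tolist(),q(T).tolist());o.append(None if j is None else np.round(j,2).tolist())
    print(round(np.degrees(a)),o)
E
python3 fit.py
```

```text
[ 0.6724395  -0.02872472 -0.15912477 -0.0048      0.00278087]
[1.2, -0.9, -1.8, 0.0, -1.8, -2.1, 4.0, 0.8]
[2.3, 5.1, 4.7, 4.1, -0.5, -3.2, 2.0, -3.3, -1.8, 4.9]
[-1.9, 0.4, -4.1, 0.6]
[-2.7, 2.7, -4.0, -0.9]
[ 0.42011688 -0.32981345  0.41963577] 76.08104663887285 [-2.4, 1.8, 0.5, 4.3, -1.5, -4.1, -1.9, -3.1, 2.4, -6.1, -2.2, 2.4, -0.1, 1.1, 2.9, -5.4]
stapler [ 0.437 -0.01   0.01 ]
marker [ 0.55  -0.252  0.01 ]
free [ 0.356 -0.162  0.01 ]
tape [0.423 0.374 0.01 ]
mints [0.535 0.289 0.01 ]
mouth [ 0.64084378 -0.02365419  0.235     ] lid [ 0.63718001 -0.02024977  0.2326    ]
-135 [[-0.07, 0.24, 1.66, -0.07, 0.72, 2.48], [-0.06, 0.08, 1.66, -0.06, 0.88, 2.48], [-0.06, -0.02, 1.64, -0.06, 1.0, 2.48]]
-90 [[-0.07, 0.24, 1.66, -0.07, 0.72, 1.7], [-0.06, 0.08, 1.66, -0.06, 0.88, 1.69], [-0.06, -0.02, 1.64, -0.06, 1.0, 1.69]]
-45 [[-0.07, 0.24, 1.66, -0.07, 0.72, 0.91], [-0.06, 0.08, 1.66, -0.06, 0.88, 0.91], [-0.06, -0.02, 1.64, -0.06, 1.0, 0.91]]
0 [[-0.07, 0.24, 1.66, -0.07, 0.72, 0.12], [-0.06, 0.08, 1.66, -0.06, 0.88, 0.12], [-0.06, -0.02, 1.64, -0.06, 1.0, 0.12]]
45 [[-0.07, 0.24, 1.66, -0.07, 0.72, -0.66], [-0.06, 0.08, 1.66, -0.06, 0.88, -0.66], [-0.06, -0.02, 1.64, -0.06, 1.0, -0.66]]
90 [[-0.07, 0.24, 1.66, -0.07, 0.72, -1.45], [-0.06, 0.08, 1.66, -0.06, 0.88, -1.45], [-0.06, -0.02, 1.64, -0.06, 1.0, -1.45]]
135 [[-0.07, 0.24, 1.66, -0.07, 0.72, -2.23], [-0.06, 0.08, 1.66, -0.06, 0.88, -2.23], [-0.06, -0.02, 1.64, -0.06, 1.0, -2.23]]
180 [None, None, None]
```

```bash
cat >> h.py <<'E'
E_=np.load("est.npz");m,Rm,lid,carton=[E_[k] for k in("m","Rm","lid","carton")];zm=Rm[:,2]
def tool(Rf,ang):
    z=-Rf[:,2];y=Rf@A([np.cos(ang),np.sin(ang),0]);return np.c_[np.cross(y,z),y,z]
def q(T): return R.from_matrix(T).as_quat().tolist()
def st(s=""): print(s,"t",round(current_time_s(),2),"p",np.round(current_tool_pos(),4),"F",np.round(current_force(),2),"g",round(current_grip_width(),3),flush=True)
E
python3 - <<'E'
from h import *
print("shelf front",ray("top",(309.5,133.5),.4))
T=tool(Rm,np.pi/2)
r.move_gripper(.6)
r.move_to((lid+zm*.26).tolist(),q(T)); st("pre")
im=vision.camera("scene");a=cv2.resize(im[110:270,180:380],None,fx=3,fy=3,interpolation=cv2.INTER_CUBIC)
b=cv2.resize(vision.camera("top")[90:250,220:400],None,fx=3,fy=3,interpolation=cv2.INTER_CUBIC)
for i,(n,o) in enumerate((("scene",(180,110)),("top",(220,90)))):
    for k in(.006,.030):
        p=(proj(n,lid+zm*k)[0]-o+.5)*3-.5; cv2.circle((a,b)[i],tuple(p.astype(int)),3,(255,0,0),1)
cv2.imwrite("pics/pre_s.png",a[:,:,::-1]);cv2.imwrite("pics/pre_t.png",b[:,:,::-1])
E
```

```text
shelf front [ 0.65410894 -0.02235271  0.4       ]
pre t 2.67 p [ 5.089e-01 -2.000e-04  4.576e-01] F [-0.45 -0.37  0.49] g 0.601
```

View pics/pre_s.png

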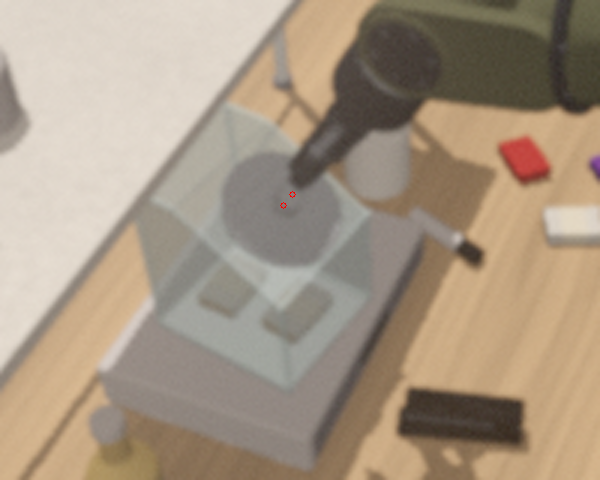

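The gripper is aligned with the mouth axis above the lid. The projected knob marks, at (283,205) and (292,195), fall on the visible knob. Now I'll approach slowly and close in steps.

Run:
```python
from h import *
st("pre"); f0=A(current_force())
r.line_to((lid+zm*.20).tolist(),velocity=.1)
r.line_to((lid+zm*.182).tolist(),velocity=.04); st("down")
for g in(.42,.37,.34,.32,.30,.28):
    r.move_gripper(g); f=A(current_force())-f0; print(g,round(current_grip_width(),3),(Rm.T@f).round(2),flush=True)
    if abs(current_grip_width()-g)>.015: break
```

```text
pre t 2.77 p [ 5.089e-01 -2.000e-04  4.577e-01] F [0.03 0.   0.37] g 0.597
down t 4.12 p [ 0.5474 -0.0058  0.3902] F [-0.37 -0.17  0.35] g 0.603
0.42 0.42 [ 0.09 -0.3   0.39]
0.37 0.367 [-0.1  -0.41  0.16]
0.34 0.342 [-0.78  0.33 -0.27]
0.32 0.318 [-0.68  0.18  0.21]
0.3 0.298 [-0.47  0.13  1.23]
0.28 0.291 [-2.5   0.19  4.75]
```

Run:
```python
from h import *
r.move_gripper(0.0); st("gripped"); G=A(current_tool_pos()); print((Rm.T@A(current_force())).round(2))
np.save("grasp.npy",G)
r.line_to((G+zm*.015).tolist(),velocity=.04); st("up15")
r.line_to((G+zm*.07).tolist(),velocity=.1)
P=G+zm*.07+A([-.14,-.06,.03]); r.line_to(P.tolist(),velocity=.2); st("out")
cv2.imwrite("pics/out.png",np.vstack([vision.camera("scene")[90:300,150:470],vision.camera("top")[110:300,220:540]])[:,:,::-1])
```

```text
gripped t 5.72 p [ 0.5473 -0.0058  0.3905] F [-6.03  0.62  4.23] g 0.278
[-3.12 -0.35  6.69]
up15 t 6.26 p [ 0.5397 -0.0046  0.4035] F [ 0.9  -0.85 -1.72] g 0.279
out t 7.88 p [ 0.3732 -0.0602  0.4808] F [-0.02 -0.02 -0.56] g 0.283
```

View pics/out.png

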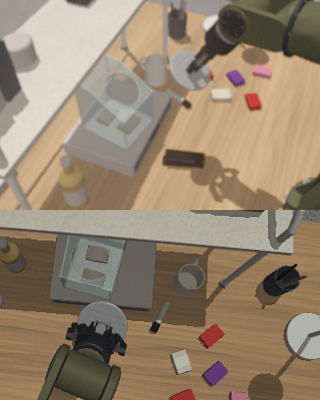

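The lid is held squarely and the mouth is open; the jar hasn't visibly moved. Next I'll lay the lid on the free desk between the stapler and the carton.

Run:
```python
from h import *
Rd=rz(E_["jar"][2]); T=tool(Rd,np.pi/2)
D=A([.41,-.155,.182+.009])
r.move_to((D+[0,0,.06]).tolist(),q(T)); st("above")
r.line_to((D+[0,0,.008]).tolist(),velocity=.12); r.wait(.15); f0=A(current_force())
z=.008
while z>-.012:
    z-=.0015; r.line_to((D+[0,0,z]).tolist(),velocity=.03); f=A(current_force())-f0
    if f[2]>4: break
st("touch"); print(z,f)
np.save("desk.npy",A(current_tool_pos()))
r.move_gripper(.6); st("rel")
r.line_to((D+[0,0,.10]).tolist(),velocity=.2)
# carton
z=-A([0,0,-1.]);c=carton; Rc=rz(c[2])
for a in(np.pi/2,-np.pi/2):
    j=kin.solve_ik([c[0],c[1],.26],q(tool(Rc,a))); print(a,None if j is None else np.round(j,2))
```

```text
above t 9.03 p [ 0.4104 -0.1549  0.252 ] F [-0.    0.11 -0.88] g 0.281
touch t 11.26 p [ 0.4101 -0.155   0.1905] F [-3.71  2.82 11.19] g 0.281
-0.0009999999999999992 [-3.38519472  2.51130668 12.72208669]
rel t 11.63 p [ 0.41   -0.155   0.1899] F [-0.01  0.72 -0.46] g 0.599
1.5707963267948966 None
-1.5707963267948966 [-0.73  0.43  1.71 -0.    1.    0.42]
```

Run:
```python
from h import *
c=carton; T=tool(rz(c[2]),-np.pi/2)
r.move_gripper(.78)
r.move_to([c[0],c[1],.25],q(T)); r.line_to([c[0],c[1],.176],velocity=.1); st("at")
r.move_gripper(0.); st("grip")
r.line_to([c[0],c[1],.30],velocity=.15); st("up")
cv2.imwrite("pics/car.png",np.vstack([cv2.resize(vision.camera("scene")[100:260,200:480],None,fx=2,fy=2),cv2.resize(vision.camera("top")[150:290,240:520],None,fx=2,fy=2)])[:,:,::-1])
```

```text
at t 15.44 p [ 0.4203 -0.3299  0.1765] F [ 0.68  0.49 -0.2 ] g 0.776
grip t 15.77 p [ 0.4203 -0.33    0.177 ] F [-0.81  1.12  5.34] g 0.512
up t 16.74 p [ 0.42   -0.3297  0.2991] F [-0.5   0.3   0.01] g 0.506
```

View pics/car.png

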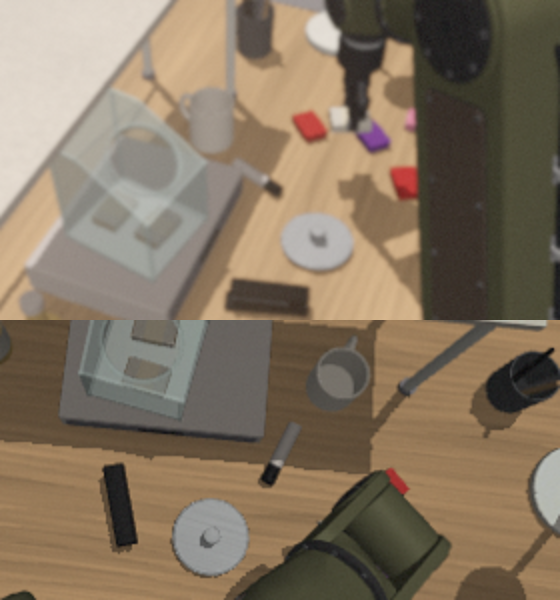

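The carton is gripped (grip 0.51, about 43 mm). The lid lies flat on the desk and the bystanders are where they were. Next I'll put the carton in through the mouth.

Run:
```python
from h import *
T=tool(Rm,-np.pi/2)
r.move_to((m+zm*.26).tolist(),q(T)); st("pre"); f0=A(current_force())
for d in np.arange(.25,.137,-.008):
    r.line_to((m+zm*d).tolist(),velocity=.08); f=A(current_force())-f0
    if np.linalg.norm(f)>6: print("contact",d,(Rm.T@f).round(1)); break
st("in"); print((Rm.T@f).round(2))
if d<.16:
    r.move_gripper(.64); st("rel"); r.wait(.3)
    r.line_to((m+zm*.25).tolist(),velocity=.12); st("out")
    P=m+zm*.25+A([-.16,-.08,.04]); r.line_to(P.tolist(),velocity=.25)
    a=vision.camera("scene")[100:260,200:400];b=vision.camera("top")[120:280,260:460]
    a,b=[cv2.resize(k,None,fx=3,fy=3,interpolation=cv2.INTER_CUBIC) for k in(a,b)]
    cv2.imwrite("pics/in_s.png",a[:,:,::-1]);cv2.imwrite("pics/in_t.png",b[:,:,::-1])
    t=np.linspace(0,6.28,24)
    for n,i,o in(("scene",a,(200,100)),("top",b,(260,120))):
        for p in proj(n,np.c_[.058*np.cos(t),.058*np.sin(t),0*t]@Rm.T+m): cv2.circle(i,tuple(((p-o+.5)*3-.5).astype(int)),1,(255,0,0),-1)
    cv2.imwrite("pics/in_m.png",np.vstack([a[:300],b[:300]])[:,:,::-1])
```

```text
pre t 18.32 p [ 0.5126 -0.0036  0.4596] F [ 0.25  0.08 -0.78] g 0.512
in t 22.1 p [ 0.5728 -0.0128  0.3539] F [ 0.1  -0.33 -0.36] g 0.509
[ 0.13 -0.43  0.4 ]
rel t 22.37 p [ 0.5727 -0.0127  0.3548] F [-0.52  0.23  0.55] g 0.641
out t 23.75 p [ 0.5176 -0.0039  0.4507] F [ 0.84 -1.07 -0.06] g 0.639
```

View pics/in_m.png

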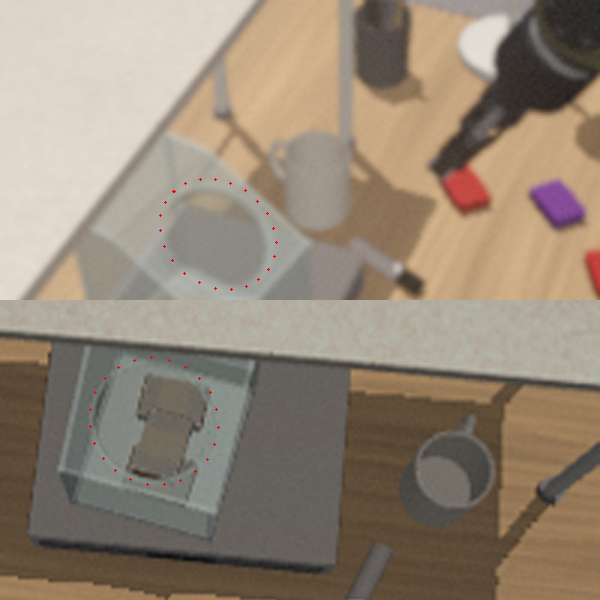

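The carton lies on the other two inside the jar. The projected rim (red dots) fits the collar to within about 2 mm. Now I'll pick up the lid and lower it slowly with force checks.

Run:
```python
from h import *
print("lid seen",ray("top",(344.75,258.25),.015),ray("scene",(358.75,220.25),.015))
Dk=np.load("desk.npy"); Td=tool(rz(E_["jar"][2]),np.pi/2); T=tool(Rm,np.pi/2); tz=Dk[2]+.0005
r.move_gripper(.6)
r.move_to([.41,-.155,.28],q(Td)); r.line_to([.41,-.155,tz],velocity=.12)
r.move_gripper(.36); r.move_gripper(0.); st("regrip")
r.line_to([.41,-.155,.29],velocity=.15)
C=m+Rm@A([-.0005,.001,0])
r.move_to((C+zm*.26+A([-.13,-.05,.03])).tolist(),q(T)); r.line_to((C+zm*.25).tolist(),velocity=.15); st("pre")
r.line_to((C+zm*.197).tolist(),velocity=.06); r.wait(.2); f0=A(current_force()); st("hover")
d=.197
while d>.178:
    d-=.001; r.line_to((C+zm*d).tolist(),velocity=.02); f=Rm.T@(A(current_force())-f0); print(round(d,4),f.round(1).tolist(),flush=True)
    if np.linalg.norm(f)>5: break
st("end")
```

```text
lid seen [ 0.40653037 -0.1550306   0.015     ] [ 0.40622506 -0.15024307  0.015     ]
regrip t 29.1 p [ 0.4101 -0.155   0.1915] F [-2.71  0.71  8.91] g 0.281
pre t 32.01 p [ 0.5168 -0.003   0.4514] F [-0.26 -0.53 -1.54] g 0.286
hover t 33.24 p [ 0.5432 -0.007   0.4057] F [-0.26  0.56 -2.33] g 0.276
0.196 [1.3, -0.5, 0.6]
0.195 [0.2, -1.3, -0.1]
0.194 [0.9, -0.1, 1.1]
0.193 [1.7, 0.1, 0.2]
0.192 [1.5, -0.1, 0.2]
0.191 [0.5, -0.6, 0.4]
0.19 [0.8, -0.8, 0.3]
0.189 [0.3, -0.6, 0.0]
0.188 [1.1, -0.3, 0.3]
0.187 [0.1, -0.6, 0.7]
0.186 [0.5, 1.5, 0.1]
0.185 [0.9, -0.7, -0.0]
0.184 [1.3, -0.1, 1.0]
0.183 [-0.3, -0.9, 6.0]
end t 36.74 p [ 0.5502 -0.0081  0.3935] F [-3.64  0.2   2.67] g 0.282
```

Contact came at d = 0.183, which is the seated depth to within about a millimetre (the rim alone would have stopped it around 0.191). I'll let go and check.

Run:
```python
from h import *
C=m+Rm@A([-.0005,.001,0])
r.move_gripper(.34); r.wait(.1); r.move_gripper(.6); st("rel")
r.line_to((C+zm*.26).tolist(),velocity=.1)
r.line_to((C+zm*.26+A([-.16,-.10,.04])).tolist(),velocity=.2); r.wait(.3); st("clear")
a=cv2.resize(vision.camera("scene")[135:255,210:330],None,fx=4,fy=4,interpolation=cv2.INTER_CUBIC);b=cv2.resize(vision.camera("top")[128:228,262:362],None,fx=4,fy=4,interpolation=cv2.INTER_CUBIC)
cv2.imwrite("pics/fin.png",np.hstack([a[:400,:400],b])[:,:,::-1])
```

```text
rel t 37.41 p [ 0.5502 -0.0081  0.3932] F [-0.61  0.74  0.41] g 0.599
clear t 39.74 p [ 0.3525 -0.1018  0.4997] F [0.1  0.2  0.05] g 0.598
```

View pics/fin.png

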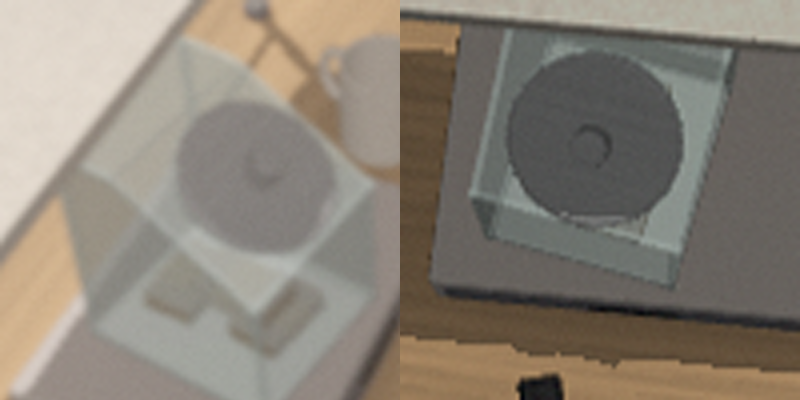

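The lid outline matches the first pictures to within about 1 picture pixel in both views: top 106–282 × 52–228 against 104–280 × 52–225 before, scene 176–335 × 100–253 against 176–334 × 103–257. The jar's corners haven't moved and the arm is clear, so I'm handing in.

```bash
python3 -c "
from cell import *
order.job_done(); print(current_time_s())"
```

```text
the job is handed in; nothing more can be done
the job is handed in; nothing more can be done
```

The carton is in the jar and the lid is back in the mouth. I handed the job in shortly after 39.7 s on the robot's clock, inside the 72 s limit. The system gives no verdict, so I don't have its result.

**What I did:** I lifted the lid off by its knob along the mouth axis and laid it on free desk. The white carton then went in through the mouth with no contact force noticed, and I released it inside. I picked the lid up again and lowered it in 1 mm steps until it touched at about 6 N, at the seated depth, then let go and moved clear.

**Last checks:**
- **Lid:** its outline matches the first pictures to within about 1 pixel (roughly 3 mm) in both cameras. Seating was judged from that match and the contact depth; I did not measure flushness directly.
- **Carton:** the picture taken after the drop shows it lying on the other two inside the jar.
- **Jar:** its corners have not visibly moved.
- **Bystanders:** I saw none of them move in the pictures taken on the way. The last picture shows only the jar area, so I did not check them all at the end.

**What disagreed:**
- **Lid in the grip:** on the desk, both cameras saw the lid about 3.5 mm off the tool axis, and they differed by 5 mm in y. It still went in within the collar's 4.5 mm play.
- **Contact forces:** setting the lid on the desk peaked at about 13 N. I had meant to stop at 4 N.

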